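Hook a dropped nut out from under the wall shelf

TASK

The big steel nut has rolled to the back of the bench under the wall shelf, where the hand should not go. Pick up the swarf hook by its wooden handle, drag the nut with it until it is a hand's breadth in front of the shelf's edge, and lay the hook down flat on the bench; then pick up the nut and put it in the steel parts dish. Leave the brass pipe elbow that lies back there where it is.

Things in the scene. Friction and masses are not known exactly. Their poses are not given: they have to be found in the camera images.
- hook_handle (a point): Swarf hook, loose, 0.18 kg, lying flat: wooden handle and steel rod bent into a hook. The point is the middle of the handle (110 long, 26 wide, 30 high), 15 above the bench. x runs along the rod to the hook end, y to the side the hook bends to, z up. The 8 mm rod lies at bench height along x to 218; its cross arm then goes to +y, from (222, 14) to its free end (206, 66).
- hook_mouth (a point): The inside of the hook, where the centre of a dragged nut comes to lie: 196 mm ahead (x) of the handle's middle and 28 mm to the +y side of the rod; 4 mm above the bench when the hook lies flat.
- nut_center (a point): The big steel hexagon nut, lying flat under the wall shelf (whose front edge is at x = 0.74 m, 0.34 m above the bench): 36 across its flats, 41 across its corners, 18 high, about 0.1 kg, loose. The point is its centre, 9 mm above the bench. Its x axis is square to a pair of flats (the flats face every 60 degrees from it), z up.
- elbow: Brass pipe elbow, 37 x 48 x 28, loose, lying about 14 cm to the left or the right of the nut at the back of the bench: the thing to leave alone. The origin is under its middle, at bench height.
- parts_dish: Round open steel parts dish on the left of the bench, 140 across the rim, 32 high, wall and floor about 4 to 5, sides slanting outwards; loose, 0.6 kg. The origin is the centre of its underside, at bench height; z up.

How it is judged:
On the way:
1. the nut has been dragged along the bench, in the hook, forward of x = 0.68 m (6 cm in front of the wall shelf's edge) (world x of nut_center below 0.68 m and height (world z) of nut_center below 0.025 m and horizontal distance between nut_center and hook_mouth below 0.06 m), for 0.1 s.
At the end, for the whole second after the job is handed in: The nut lies in the parts dish (its centre within 45 mm of the dish's axis and less than 32 mm above the dish's underside); the dish stands upright on the bench (within 7 degrees); the hook lies flat on the bench (within 7 degrees, the middle of its handle less than 30 mm up) (horizontal distance between nut_center and parts_dish below 0.045 m and z of nut_center in the frame of parts_dish below 0.032 m and angle between each of parts_dish, hook_handle's own z axis and vertical below 0.12 rad and height (world z) of parts_dish below 0.015 m and height (world z) of hook_handle below 0.03 m); the robot touches nothing.
It fails at once if the fingers or the arm touch the nut while it is still at the back (x over 0.72 m) (world x of nut_center above 0.72 m and contact force between any of the fingers, the arm and nut above 0.3 N).
It fails at once if the pipe elbow is moved by more than 30 mm (distance of elbow from where it was at the start of the episode above 0.03 m).
It also fails if it takes over 72 s, if anything falls off the work surface, if the arm or the gripper's body presses on something with over 40 N, if the wrist force passes 120 N, or if a joint passes its speed limit or range.

ROBOT

A 6-joint arm with a two-finger parallel gripper is mounted at the origin on a cart in front of the work surface, level with it; the furniture and walls round the work are solid. World frame = base frame: x ahead of the robot, y to its left, z up, the work surface at z = 0. Lengths are in m, angles in rad, forces in N, time in s.
With the tool pointing down it reaches from about 0.3 to 0.775 m from the base axis. Payload 14.6 kg.
Tool frame: the origin (TCP) lies midway between the tips of the shut fingers; the grasp point (between the pads) lies 19 mm behind it (ctrl.pinch_z is the distance from the TCP to the grasp point, in m); z points along the fingers, y is the line along which they close (so a half turn about z gives the same grasp; the last joint's range is limited). The gripper opens to 94 mm and grips with 3 to 60 N. Pads are 16 mm wide; open, the fingers measure 119 mm over their backs; the gripper's body (75 mm by 177 mm) begins 78 mm behind the grasp point.
Start: joints at [-1.233, 0.3, 1.521, -0, 1.321, -0.067], TCP at [0.217, -0.506, 0.205] pointing down, gripper open.
Joint ranges: [-3.03, 3.03], [-0.79, 2.21], [0.23, 2.52], [-1.04, 4.18], [0, 3.07], [-2.55, 2.55]. Speed limits (rad/s): [2.22, 2.22, 2.57, 3.14, 3.14, 3.14].

INTERFACE

Orientations are given as [roll, pitch, yaw] about the fixed x, y, z axes, in that order (R = Rz(yaw) Ry(pitch) Rx(roll)).
In Python, from station import ctrl gives the robot as it stands.
- The arm moves only by the tool jog_arm, never from a script. Its argument "motion" is a list of rows, each a list of 7 numbers: the shift along the tool's x, y, z in m, then the turn, a rotation vector about the tool's x, y, z in rad, then the opening, from -1 (shut) to 1 (fully open). In form: [[tx, ty, tz, rx, ry, rz, gripper], ...]. A call has 1 to 5 rows; each row shifts and turns the commanded pose from where the row before left it, along the tool's axes as they then stand; what a row does not reach is not made up. A row lasts 1/10 s, in which the tool goes at most 50 mm and 8.59 degrees, less where a joint would pass 70% of its speed; a pose out of reach is approached as far as the arm can. A call is refused whole if a number of a shift passes 0.05 or a number of a turn 0.15, either way. A call with a gripper value outside its range is refused whole. The fingers move at their own pace and stop on an object; "squeeze" is the grip in N (left out, the last holds). Time passes only in rows, so rows that do not move let the fingers close. It gives the time, the measured TCP pose, the force, the opening and the grip force at its end, in the units of the state.
- ctrl.get_obs(): the state, without advancing time (a new reading comes with each control period).
- ctrl.camera(name): name is "scene" or "top"; returns the picture (400x640x3 uint8, red, green, blue); there is no depth.
- ctrl.camera_model(name): a dict with "intrinsics" (3x3 intrinsics, pixels), "rvec" (rotation vector, rad) and "tvec" (3), from world to camera coordinates, as OpenCV has them. Camera axes: x right, y down, z forward; pixel columns grow to the right and rows downward; lengths in m; the calibration is good to about 2 mm. A picture is of the moment at which its call begins. camera_model takes no time and is no camera call.
- ctrl.hand_in(): hands the job in; it is judged then, once.
The state is a dict: "time_s": time; "qpos": joint angles; "joint_vel": joint speeds; "tau": joint torques, N m; "ee_pos": TCP position; "eef_rot": TCP orientation; "force": force on the tool from outside, world axes, zero at the start; "moment": the same for the moment, N m; "grip_width": finger opening in m; "grip_force": force on a finger pad.
Only numpy, scipy, OpenCV 4.12 (cv2) and the standard library are available. Lean on these libraries where they do the work, as an engineer would, in place of code of your own. Each camera call takes 0.05 s, during which the arm holds its last target. There are 200 camera calls.

## Working session

There is one attempt and no reset: what is moved stays moved. The work goes in short steps, Python scripts to look and compute and a tool call to move; the robot and the scene stay as the last step left them, time stands still between calls to the robot, and variables do not carry over. Pictures are saved under pics/ and viewed, at most 10 in all, crops included, and the job is handed in when it is done.

Besides the shell and the picture viewer there is one more tool, called after "Emit:" as a command line: name --pt "numbers of a row" for each row, then --argument value for the rest. jog_arm: Moves the arm, as the interface text tells. Its arguments: {"type":"object","properties":{"motion":{"type":"array"},"squeeze":{"type":"number"}},"required":["motion"]}

```bash
mkdir -p pics
cat > h.py <<'E'
import numpy as np, cv2
from station import ctrl
def snap(n,f):
    im=ctrl.camera(n); cv2.imwrite(f'pics/{f}.png',im[:,:,::-1]); return im
def px2w(n,u,v,z=0.):
    m=ctrl.camera_model(n); K=np.array(m['intrinsics'],float); R=cv2.Rodrigues(np.array(m['rvec'],float))[0]; t=np.array(m['tvec'],float).ravel()
    d=R.T@np.linalg.solve(K,[u,v,1.]); c=-R.T@t
    return (c+d*(z-c[2])/d[2]).round(4)
E
python3 - <<'E'
from h import *
snap('scene','s0');snap('top','t0')
for n in('scene','top'):
    m=ctrl.camera_model(n);R=cv2.Rodrigues(np.array(m['rvec'],float))[0];print(n,(-R.T@np.array(m['tvec']).ravel()).round(3),m['intrinsics'][0])
o=ctrl.get_obs();print(o['ee_pos'],o['eef_rot'],o['grip_width'],o['time_s'],ctrl.pinch_z)
E
```

```text
scene [0.297 0.62  0.586] [421.85378559   0.         320.14274563]
top [0.571 0.009 0.996] [510.76881169   0.         313.52563372]
[ 0.21654558 -0.50533354  0.20494762] [-3.14056259e+00 -6.92507426e-05  4.04837550e-01] 0.09387151169337289 0.1 0.0188
```

View pics/s0.png

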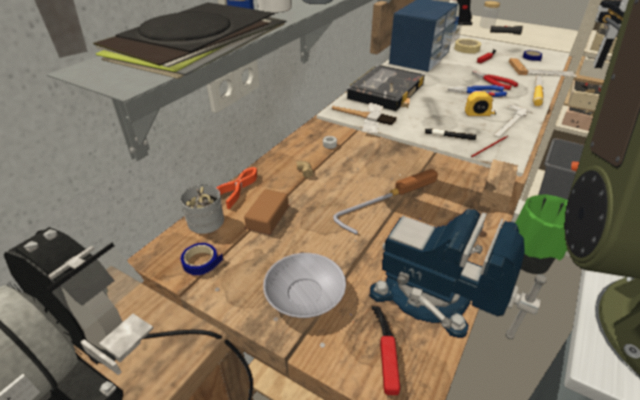

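View pics/t0.png

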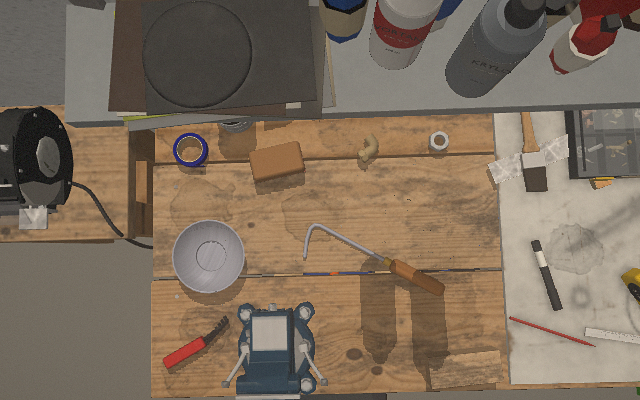

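Top view: the nut is near (439,141), the elbow near (368,147), and the dish near (209,256). The hook handle is at about (415,277), with its bend at (312,226) and its tip at (306,258). I'll enlarge this region.

Run:
```python
from h import *
im=cv2.imread('pics/t0.png')
cv2.imwrite('pics/c0.png',cv2.resize(im[110:310,280:480],(800,600)[:1]*1+(800,) if 0 else (600,600),interpolation=cv2.INTER_CUBIC))
```

```text
(no output)
```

View pics/c0.png

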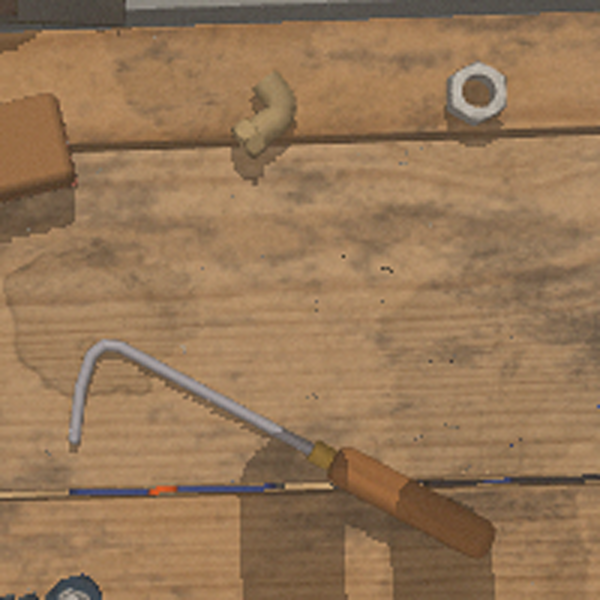

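Crop (×3, offset 280,110): the nut's top centre is at (477,92). The handle runs from (335,465) to (487,540), the rod bend is at (107,346) and the free end at (74,443). The elbow is at about (265,112).

Run:
```python
from h import *
P=lambda u,v,z:px2w('top',280+u/3,110+v/3,z)
for k,a in dict(nut=(477,92,.018),hf=(338,467,.02),hb=(486,541,.02),rod1=(290,438,.004),rod2=(125,349,.004),tip=(74,443,.004),bend=(98,346,.004),elbow=(265,112,.014)).items(): print(k,P(*a))
print('dish rim',px2w('top',209,256,.032),'dish floor',px2w('top',211,256,.005))
print('brick',px2w('top',278,160,.03),'vise',px2w('top',245,310,.1),px2w('top',313,300,.05))
d=P(125,349,.004)-P(290,438,.004);print('rodyaw',np.arctan2(d[1],d[0]))
# handle from rod yaw & bend
```

```text
nut [ 0.7683 -0.2156  0.018 ]
hf [ 0.5314 -0.1158  0.02  ]
hb [ 0.4829 -0.206   0.02  ]
rod1 [ 0.55   -0.0879  0.004 ]
rod2 [0.6102 0.0162 0.004 ]
tip [0.5508 0.0508 0.004 ]
bend [0.6127 0.0336 0.004 ]
elbow [ 0.7606 -0.0793  0.014 ]
dish rim [0.5596 0.23   0.032 ] dish floor [0.5592 0.2323 0.005 ]
brick [0.7387 0.0958 0.03  ] vise [0.4656 0.1526 0.1   ] [0.4745 0.0357 0.05  ]
rodyaw 1.0464929606956905
```

Emit:
jog_arm --pt "0.041 -0.021 0 0 0 0 1" --pt "0.041 -0.021 0 0 0 0 1" --pt "0.041 -0.021 0 0 0 0 1" --pt "0.041 -0.021 0 0 0 0 1" --pt "0.041 -0.021 0 0 0 0 1"

```text
time_s: 0.6
ee_pos: [0.3645, -0.3266, 0.2053]
eef_rot: [-3.141, 0.0, 0.405]
force: [0.1, -1.4, 0.5]
grip_width: 0.0941
grip_force: 0.0
```

Emit:
jog_arm --pt "0.041 -0.021 0 0 0 0 1" --pt "0.041 -0.021 0 0 0 0 1" --pt "0.041 -0.021 0 0 0 0 1" --pt "0.041 -0.021 0 0 0 0 1" --pt "0.041 -0.021 0 0 0 0 1"

```text
time_s: 1.1
ee_pos: [0.5116, -0.1493, 0.2053]
eef_rot: [-3.141, 0.0, 0.405]
force: [-0.3, -1.9, -0.1]
grip_width: 0.094
grip_force: 0.0
```

Emit:
jog_arm --pt "0 0 0.02 0 0 -0.129 1" --pt "0 0 0.02 0 0 -0.129 1" --pt "0 0 0.02 0 0 -0.129 1" --pt "0 0 0.02 0 0 -0.129 1" --pt "0 0 0.02 0 0 -0.129 1"

```text
time_s: 1.6
ee_pos: [0.5105, -0.1509, 0.1044]
eef_rot: [-3.141, 0.0, 1.055]
force: [0.3, 0.1, -0.3]
grip_width: 0.0939
grip_force: 0.0
```

```bash
cat >> h.py <<'E'
def to(p,yaw,z=None):
    o=ctrl.get_obs();e=np.array(o['ee_pos']);R=cv2.Rodrigues(np.zeros(3))[0]
    from scipy.spatial.transform import Rotation as Q
    R=Q.from_euler('xyz',o['eef_rot']).as_matrix()
    d=np.array([p[0],p[1],e[2] if z is None else z])-e
    y=np.arctan2(R[1,0],R[0,0])
    print('pos',e.round(4),'rpy',np.round(o['eef_rot'],3),'tool shift',(R.T@d).round(4),'rz',round(-(yaw-y),3),'t',o['time_s'],'w',o['grip_width'],'F',np.round(o['force'],1))
E
python3 - <<'E'
from h import *
to((.513,-.151),1.055,.003)
im=snap('scene','s1'); im2=snap('top','t1')
c=lambda i,a,b,w,h,s:cv2.resize(i[b:b+h,a:a+w,::-1],(w*s,h*s),interpolation=cv2.INTER_CUBIC)
cv2.imwrite('pics/c1.png',np.vstack([c(im,240,90,200,75,4),c(im2,300,200,200,75,4)]))
E
```

```text
pos [ 0.5105 -0.1509  0.1044] rpy [-3.141  0.     1.055] tool shift [0.0011 0.0022 0.1014] rz 0.0 t 1.6 w 0.09391791541448681 F [ 0.3  0.1 -0.3]
```

View pics/c1.png

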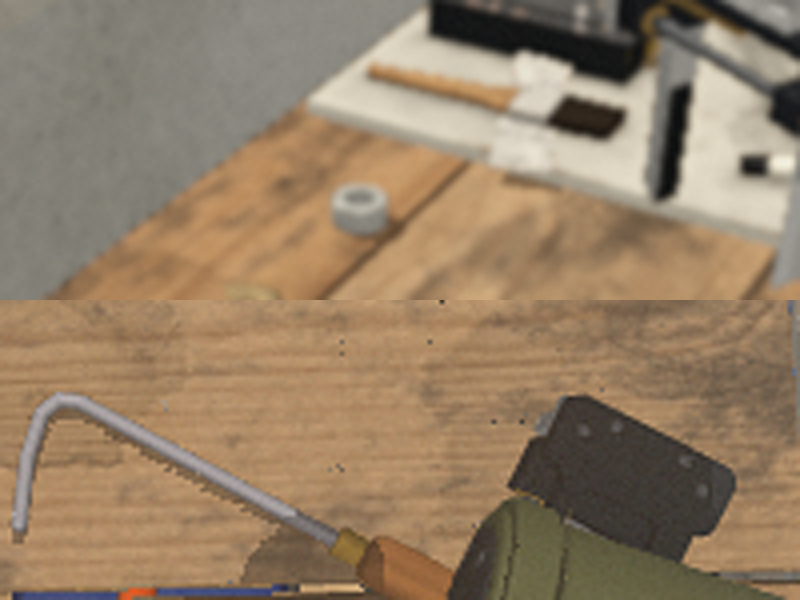

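The scene crop shows clear bench behind the nut. The wall's base line passes through about (316,116) full-frame, and the gripper is over the handle.

Emit:
jog_arm --pt "0 0.002 0.035 0 0 0 1" --pt "0 0 0.035 0 0 0 1" --pt "0 0 0.02 0 0 0 1" --pt "0 0 0.01 0 0 0 1" --pt "0 0 0 0 0 0 1"

```text
time_s: 2.2
ee_pos: [0.5124, -0.152, 0.0053]
eef_rot: [-3.141, 0.0, 1.048]
force: [-0.2, 0.5, 0.1]
grip_width: 0.0939
grip_force: 0.0
```

Emit:
jog_arm --pt "0 0 0 0 0 0 -1" --pt "0 0 0 0 0 0 -1" --pt "0 0 0 0 0 0 -1" --pt "0 0 0 0 0 0 -1" --pt "0 0 0 0 0 0 -1" --squeeze 50

```text
time_s: 2.7
ee_pos: [0.5126, -0.1521, 0.0058]
eef_rot: [3.141, -0.0, 1.05]
force: [-0.3, -0.4, 0.4]
grip_width: 0.0572
grip_force: 0.0
```

Run:
```python
from h import *
to((.513,-.151),1.055,.003)
print('wall',px2w('scene',316,116),'nut',px2w('scene',240+358/4,90+199/4,.018))
```

```text
pos [ 0.5126 -0.1521  0.0058] rpy [ 3.141 -0.     1.05 ] tool shift [ 0.0011 -0.0002  0.0028] rz -0.005 t 2.7 w 0.05717828019002159 F [-0.3 -0.4  0.4]
wall [ 0.8859 -0.3382  0.    ] nut [ 0.7687 -0.2142  0.018 ]
```

Emit:
jog_arm --pt "0 0 0 0 0 0 -1" --pt "0 0 0 0 0 0 -1" --pt "0 0 0 0 0 0 -1" --pt "0 0 0 0 0 0 -1" --pt "0 0 0 0 0 0 -1"

```text
time_s: 3.2
ee_pos: [0.5126, -0.1521, 0.0055]
eef_rot: [3.141, -0.0, 1.05]
force: [0.5, 0.1, -0.2]
grip_width: 0.0258
grip_force: 50.0
```

Emit:
jog_arm --pt "0 0 0 0 0 0 -1" --pt "0 0 0 0 0 0 -1" --pt "0 0 -0.01 0 0 0 -1" --pt "0 0 -0.02 0 0 0 -1" --pt "0 0 -0.02 0 0 0 -1"

```text
time_s: 3.7
ee_pos: [0.5122, -0.1519, 0.0564]
eef_rot: [-3.141, 0.0, 1.05]
force: [-0.4, -0.1, -1.9]
grip_width: 0.0255
grip_force: 50.0
```

Run:
```python
from h import *
to((.513,-.151),0,.055)
im=snap('scene','s2'); im2=snap('top','t2')
c=lambda i,a,b,w,h,s:cv2.resize(i[b:b+h,a:a+w,::-1],(w*s,h*s),interpolation=cv2.INTER_CUBIC)
cv2.imwrite('pics/c2.png',np.vstack([c(im,300,130,200,75,4),c(im2,290,200,200,75,4)]))
```

```text
pos [ 0.5122 -0.1519  0.0564] rpy [-3.141  0.     1.05 ] tool shift [0.0012 0.0002 0.0014] rz 1.05 t 3.7 w 0.025541475520532406 F [-0.4 -0.1 -1.9]
```

View pics/c2.png

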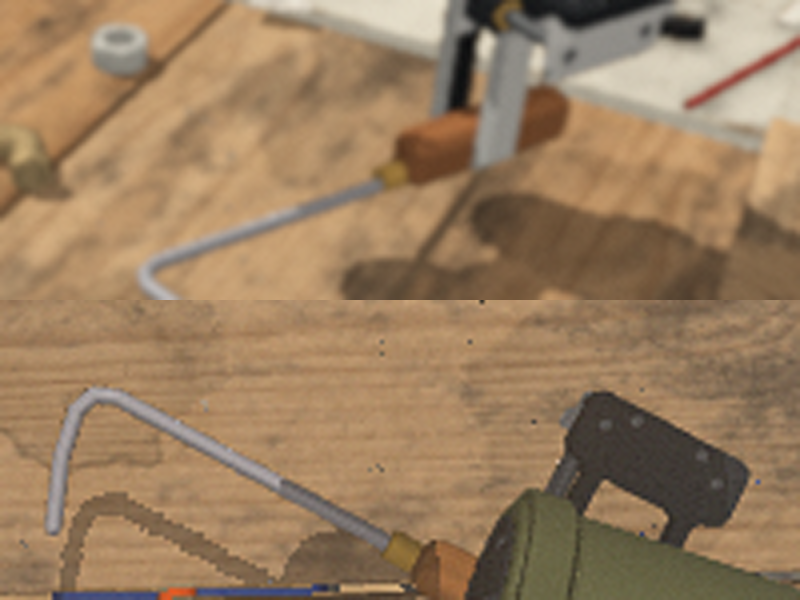

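The hook is held level, about 5 cm up. In the full top frame the tip is at (303,257) and the rod passes through (360,272*...). I'll compute where it sits in the tool frame.

Run:
```python
from h import *
o=ctrl.get_obs();e=np.array(o['ee_pos'])
y=1.05;R=np.array([[np.cos(y),-np.sin(y)],[np.sin(y),np.cos(y)]])
for k,(u,v) in dict(tip=(54,526),armmid=(62,460),bend=(92,400),rodA=(130,406),rodB=(270,478),ferr=(395,545)).items():
    p=px2w('top',290+u/4,200+(v-300)/4,.055); print(k,(R.T@(p-e)[:2]).round(4))
```

```text
tip [0.1964 0.0661]
armmid [0.2074 0.0379]
bend [0.2082 0.0071]
rodA [0.1915 0.0012]
rodB [1.194e-01 1.000e-04]
ferr [0.0552 0.0002]
```

Emit:
jog_arm --pt "0 0 0 0 0 0.1 -1" --pt "0 0 0 0 0 0.1 -1" --pt "0 0 0 0 0 0.1 -1" --pt "0 0 0 0 0 0.1 -1" --pt "0 0 0 0 0 0.1 -1"

```text
time_s: 4.3
ee_pos: [0.5121, -0.1519, 0.0546]
eef_rot: [-3.141, 0.001, 0.546]
force: [-0.4, 1.1, -1.5]
grip_width: 0.0259
grip_force: 50.0
```

Emit:
jog_arm --pt "0 0 0 0 0 0.11 -1" --pt "0 0 0 0 0 0.11 -1" --pt "0 0 0 0 0 0.11 -1" --pt "0 0 0 0 0 0.11 -1" --pt "0 0 0 0 0 0.11 -1"

```text
time_s: 4.8
ee_pos: [0.5121, -0.1519, 0.0546]
eef_rot: [-3.141, 0.001, -0.005]
force: [-1.0, 0.3, -2.1]
grip_width: 0.0259
grip_force: 50.0
```

Emit:
jog_arm --pt "0.02 0.02 0 0 0 0 -1" --pt "0.02 0.025 0 0 0 0 -1" --pt "0.02 0.025 0 0 0 0 -1" --pt "0.02 0.02 0 0 0 0 -1" --pt "0.006 0.007 0 0 0 0 -1"

```text
time_s: 5.3
ee_pos: [0.5991, -0.2505, 0.0542]
eef_rot: [-3.141, 0.001, -0.001]
force: [-0.3, 1.0, -1.7]
grip_width: 0.026
grip_force: 50.0
```

Run:
```python
from h import *
to((.598,-.249),0,.006)
im=snap('scene','s3'); im2=snap('top','t3')
c=lambda i,a,b,w,h,s:cv2.resize(i[b:b+h,a:a+w,::-1],(w*s,h*s),interpolation=cv2.INTER_CUBIC)
cv2.imwrite('pics/c3.png',np.vstack([c(im,280,100,200,75,4),c(im2,330,110,200,75,4)]))
```

```text
pos [ 0.5991 -0.2505  0.0542] rpy [-3.141e+00  1.000e-03 -1.000e-03] tool shift [-0.001  -0.0014  0.0482] rz -0.001 t 5.3 w 0.025958227830548866 F [-0.3  1.  -1.7]
```

View pics/c3.png

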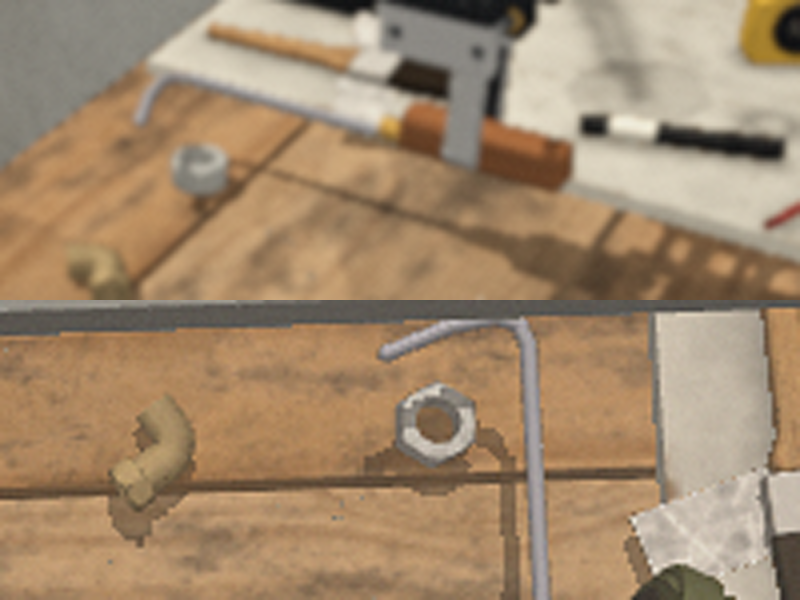

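The hook surrounds the nut as planned: cross arm behind it and rod to its right. Lower, then drag.

Emit:
jog_arm --pt "0 0 0.015 0 0 0 -1" --pt "0 0 0.015 0 0 0 -1" --pt "0 0 0.012 0 0 0 -1" --pt "0 0 0.006 0 0 0 -1" --pt "0 0 0 0 0 0 -1"

```text
time_s: 5.9
ee_pos: [0.598, -0.2487, 0.0064]
eef_rot: [-3.141, 0.001, -0.0]
force: [0.3, 1.2, -1.6]
grip_width: 0.0259
grip_force: 50.0
```

Emit:
jog_arm --pt "-0.01 0 0 0 0 0 -1" --pt "-0.01 0 0 0 0 0 -1" --pt "-0.01 0 0 0 0 0 -1" --pt "-0.01 0 0 0 0 0 -1" --pt "-0.01 0 0 0 0 0 -1"

```text
time_s: 6.4
ee_pos: [0.5481, -0.2491, 0.0079]
eef_rot: [3.141, -0.001, -0.0]
force: [0.6, 0.2, -2.2]
grip_width: 0.0257
grip_force: 50.0
```

Emit:
jog_arm --pt "-0.01 0 0 0 0 0 -1" --pt "-0.01 0 0 0 0 0 -1" --pt "-0.01 0 0 0 0 0 -1" --pt "-0.01 0 0 0 0 0 -1" --pt "-0.01 0 0 0 0 0 -1"

```text
time_s: 6.9
ee_pos: [0.4977, -0.2491, 0.0075]
eef_rot: [3.142, -0.0, -0.0]
force: [1.4, 0.3, -0.6]
grip_width: 0.0255
grip_force: 50.0
```

Run:
```python
from h import *
to((.598,-.249),0,.006)
im=snap('scene','s4'); im2=snap('top','t4')
c=lambda i,a,b,w,h,s:cv2.resize(i[b:b+h,a:a+w,::-1],(w*s,h*s),interpolation=cv2.INTER_CUBIC)
cv2.imwrite('pics/c4.png',np.vstack([c(im,280,100,200,75,4),c(im2,330,120,200,75,4)]))
```

```text
pos [ 0.4977 -0.2491  0.0075] rpy [ 3.142 -0.    -0.   ] tool shift [ 1.003e-01 -1.000e-04  1.500e-03] rz -0.0 t 6.9 w 0.025463839935712305 F [ 1.4  0.3 -0.6]
```

View pics/c4.png

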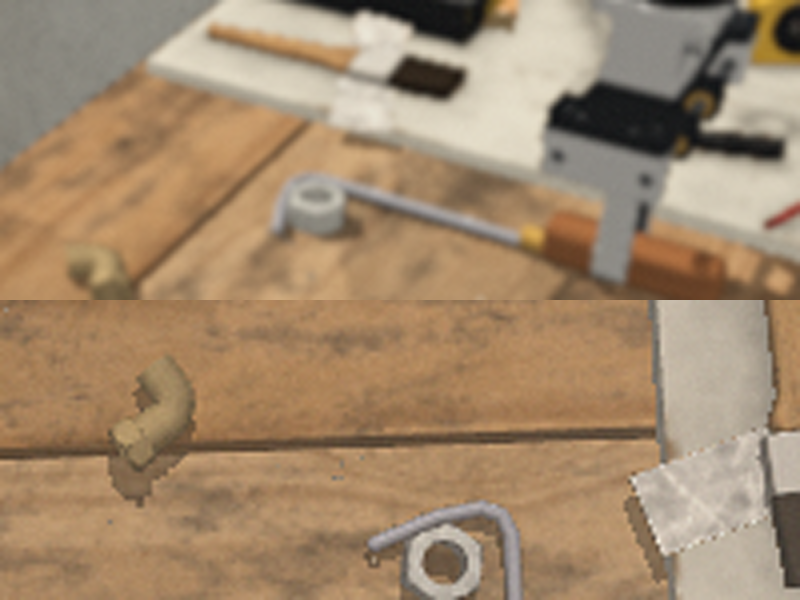

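The nut sits in the hook, with its top centre at (440.5,185.5), and the elbow is untouched. Drag further, push forward a little to free the nut, then lift the hook over it to the left.

Emit:
jog_arm --pt "-0.01 0 0 0 0 0 -1" --pt "-0.01 0 0 0 0 0 -1" --pt "-0.01 0 0 0 0 0 -1" --pt "-0.01 0 0 0 0 0 -1" --pt "-0.005 0 0 0 0 0 -1"

```text
time_s: 7.5
ee_pos: [0.4524, -0.249, 0.0074]
eef_rot: [-3.141, 0.0, -0.0]
force: [0.6, -0.5, -2.5]
grip_width: 0.0261
grip_force: 50.0
```

Emit:
jog_arm --pt "0 0 0 0 0 0 -1" --pt "0 0 0 0 0 0 -1" --pt "0.01 0 0 0 0 0 -1" --pt "0.005 0 0 0 0 0 -1" --pt "0 0 -0.01 0 0 0 -1"

```text
time_s: 8.0
ee_pos: [0.4688, -0.2486, 0.0167]
eef_rot: [-3.141, 0.001, 0.001]
force: [-1.1, -0.4, -1.1]
grip_width: 0.0257
grip_force: 50.0
```

Emit:
jog_arm --pt "0 0 -0.02 0 0 0 -1" --pt "0 0 -0.03 0 0 0 -1" --pt "0 -0.03 0 0 0 0 -1" --pt "0 -0.03 0 0 0 0 -1" --pt "0 -0.03 0 0 0 0 -1"

```text
time_s: 8.5
ee_pos: [0.4685, -0.158, 0.0682]
eef_rot: [3.141, -0.001, -0.0]
force: [0.9, 0.4, -2.2]
grip_width: 0.0252
grip_force: 50.0
```

Emit:
jog_arm --pt "0 -0.03 0 0 0 0 -1" --pt "0 0 0.02 0 0 0 -1" --pt "0 0 0.02 0 0 0 -1" --pt "0 0 0.015 0 0 0 -1" --pt "0 0 0.005 0 0 0 -1"

```text
time_s: 9.0
ee_pos: [0.4681, -0.1287, 0.0067]
eef_rot: [-3.141, 0.002, 0.0]
force: [-0.7, 0.1, -1.4]
grip_width: 0.0257
grip_force: 50.0
```

Run:
```python
from h import *
to((.598,-.249),0,.0055)
im=snap('scene','s5'); im2=snap('top','t5')
c=lambda i,a,b,w,h,s:cv2.resize(i[b:b+h,a:a+w,::-1],(w*s,h*s),interpolation=cv2.INTER_CUBIC)
cv2.imwrite('pics/c5.png',np.vstack([c(im,290,110,200,75,4),c(im2,330,140,200,75,4)]))
```

```text
pos [ 0.4681 -0.1287  0.0067] rpy [-3.141e+00  2.000e-03  0.000e+00] tool shift [0.1299 0.1203 0.001 ] rz 0.0 t 9.0 w 0.025741307268808904 F [-0.7  0.1 -1.4]
```

View pics/c5.png

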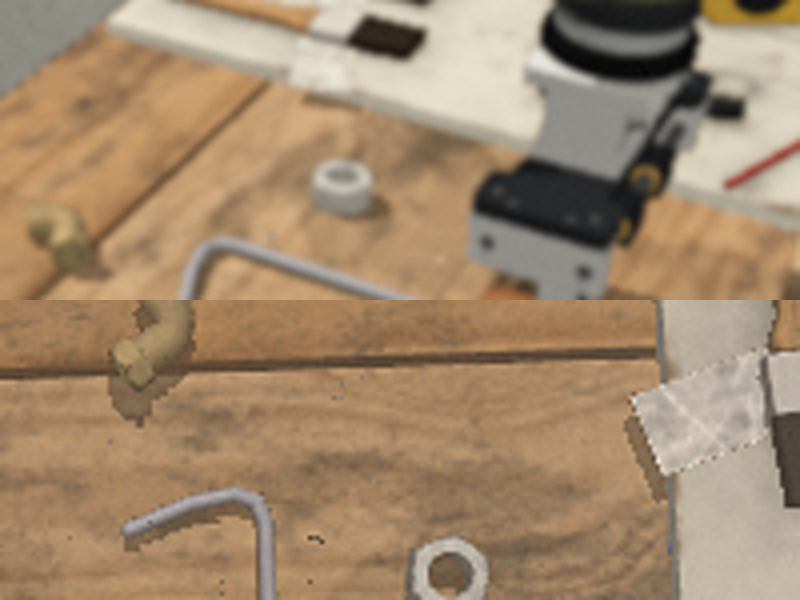

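The hook is back down and the nut is clear of it, with its top centre at (442.5,208.2) and its flats facing ±y. Release and rise.

Emit:
jog_arm --pt "0 0 0.001 0 0 0 -1" --pt "0 0 0 0 0 0 1" --pt "0 0 0 0 0 0 1" --pt "0 0 0 0 0 0 1" --pt "0 0 0 0 0 0 1"

```text
time_s: 9.6
ee_pos: [0.4687, -0.1291, 0.0067]
eef_rot: [3.141, -0.001, -0.0]
force: [0.1, 0.3, -0.6]
grip_width: 0.0545
grip_force: 0.0
```

Emit:
jog_arm --pt "0 0 0 0 0 0 1" --pt "0 0 0 0 0 0 1" --pt "0 0 -0.02 0 0 0 1" --pt "0 0 -0.04 0 0 0 1" --pt "0 0 -0.04 0 0 0 1"

```text
time_s: 10.1
ee_pos: [0.468, -0.1288, 0.1073]
eef_rot: [-3.141, 0.001, -0.0]
force: [0.4, -1.1, -0.4]
grip_width: 0.0928
grip_force: 0.0
```

Run:
```python
from h import *
n=px2w('top',330+450/4,140+273/4,.018);n2=px2w('scene',290+343/4,110+172/4,.018);print(n,n2)
to((n+n2)[:2]/2,0,.004)
```

```text
[ 0.6373 -0.2155  0.018 ] [ 0.6376 -0.2182  0.018 ]
pos [ 0.468  -0.1288  0.1073] rpy [-3.141e+00  1.000e-03 -0.000e+00] tool shift [0.1696 0.088  0.1031] rz -0.0 t 10.1 w 0.09279135631751823 F [ 0.4 -1.1 -0.4]
```

Emit:
jog_arm --pt "0.034 0.0175 0 0 0 0 1" --pt "0.034 0.0175 0 0 0 0 1" --pt "0.034 0.0175 0 0 0 0 1" --pt "0.034 0.0175 0 0 0 0 1" --pt "0.034 0.0175 0 0 0 0 1"

```text
time_s: 10.6
ee_pos: [0.6396, -0.2172, 0.1063]
eef_rot: [-3.142, 0.0, -0.0]
force: [0.0, -0.5, 0.6]
grip_width: 0.094
grip_force: 0.0
```

Emit:
jog_arm --pt "0 0 0.03 0 0 0 1" --pt "0 0 0.03 0 0 0 1" --pt "0 0 0.025 0 0 0 1" --pt "0 0 0.015 0 0 0 1" --pt "0 0 0.004 0 0 0 1"

```text
time_s: 11.1
ee_pos: [0.6378, -0.2163, 0.0008]
eef_rot: [-3.141, 0.002, -0.0]
force: [-0.1, 0.8, -0.1]
grip_width: 0.0938
grip_force: 0.0
```

Emit:
jog_arm --pt "0 0 0 0 0 0 -1" --pt "0 0 0 0 0 0 -1" --pt "0 0 0 0 0 0 -1" --pt "0 0 0 0 0 0 -1" --pt "0 0 0 0 0 0 -1" --squeeze 30

```text
time_s: 11.6
ee_pos: [0.6387, -0.2167, 0.003]
eef_rot: [3.141, -0.001, -0.0]
force: [0.1, -0.0, 0.9]
grip_width: 0.0575
grip_force: 0.0
```

Emit:
jog_arm --pt "0 0 0 0 0 0 -1" --pt "0 0 0 0 0 0 -1" --pt "0 0 0 0 0 0 -1" --pt "0 0 0 0 0 0 -1" --pt "0 0 0 0 0 0 -1"

```text
time_s: 12.1
ee_pos: [0.6385, -0.2165, 0.0025]
eef_rot: [-3.142, -0.0, -0.0]
force: [-0.2, 1.0, 2.1]
grip_width: 0.0364
grip_force: 29.2
```

Emit:
jog_arm --pt "0 0 -0.01 0 0 0 -1" --pt "0 0 -0.02 0 0 0 -1" --pt "0 0 -0.03 0 0 0 -1" --pt "0 0 -0.03 0 0 0 -1" --pt "0 0 -0.02 0 0 0 -1"

```text
time_s: 12.6
ee_pos: [0.639, -0.2168, 0.1156]
eef_rot: [3.141, -0.002, -0.0]
force: [-0.7, -0.5, -1.1]
grip_width: 0.0365
grip_force: 29.2
```

Run:
```python
from h import *
to((.5595,.231),0,.012)
im=snap('scene','s6'); snap('top','t6')
c=lambda i,a,b,w,h,s:cv2.resize(i[b:b+h,a:a+w,::-1],(w*s,h*s),interpolation=cv2.INTER_CUBIC)
cv2.imwrite('pics/c6.png',c(im,250,90,260,190,3))
```

```text
pos [ 0.639  -0.2168  0.1156] rpy [ 3.141e+00 -2.000e-03 -0.000e+00] tool shift [-0.0798 -0.4479  0.1029] rz -0.0 t 12.6 w 0.03648175631609872 F [-0.7 -0.5 -1.1]
```

View pics/c6.png

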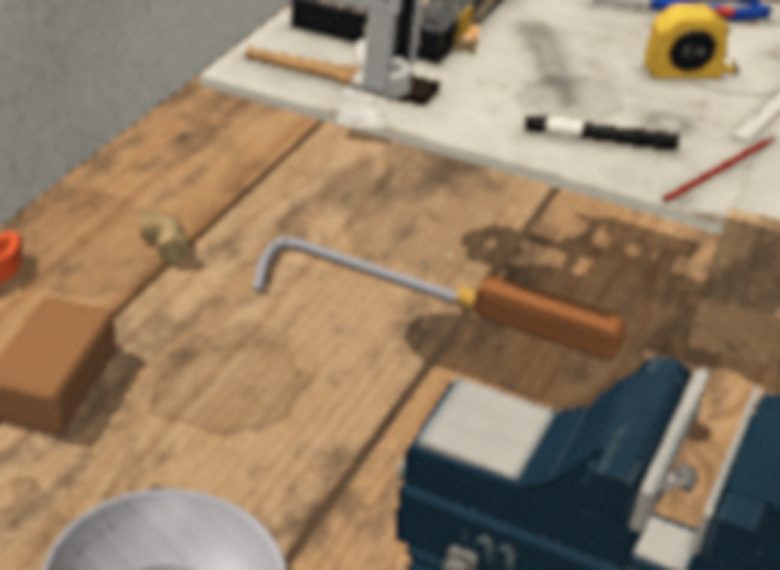

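The grip reads 36.4 mm, so the nut is held. The hook lies flat and the elbow is in place. Carry the nut to the dish.

Emit:
jog_arm --pt "-0.008 -0.045 0 0 0 0 -1" --pt "-0.008 -0.045 0 0 0 0 -1" --pt "-0.008 -0.045 0 0 0 0 -1" --pt "-0.008 -0.045 0 0 0 0 -1" --pt "-0.008 -0.045 0 0 0 0 -1"

```text
time_s: 13.2
ee_pos: [0.5974, 0.0101, 0.1113]
eef_rot: [-3.142, 0.001, -0.0]
force: [-0.1, -0.6, -0.5]
grip_width: 0.0363
grip_force: 29.2
```

Emit:
jog_arm --pt "-0.008 -0.045 0 0 0 0 -1" --pt "-0.008 -0.045 0 0 0 0 -1" --pt "-0.008 -0.045 0 0 0 0 -1" --pt "-0.008 -0.045 0 0 0 0 -1" --pt "-0.008 -0.043 0 0 0 0 -1"

```text
time_s: 13.7
ee_pos: [0.5574, 0.2332, 0.1113]
eef_rot: [3.141, 0.001, -0.0]
force: [0.1, 0.5, -1.2]
grip_width: 0.0363
grip_force: 29.2
```

Emit:
jog_arm --pt "0 0 0.03 0 0 0 -1" --pt "0 0 0.025 0 0 0 -1" --pt "0 0 0.025 0 0 0 -1" --pt "0 0 0.01 0 0 0 -1" --pt "0 0 0 0 0 0 -1"

```text
time_s: 14.2
ee_pos: [0.5576, 0.231, 0.0207]
eef_rot: [3.141, 0.003, -0.0]
force: [-0.0, -0.2, -1.0]
grip_width: 0.036
grip_force: 29.2
```

Emit:
jog_arm --pt "0 0 0.006 0 0 0 -1" --pt "0 0 0.004 0 0 0 -1" --pt "0 0 0 0 0 0 0.06" --pt "0 0 0 0 0 0 0.06" --pt "0 0 0 0 0 0 0.06"

```text
time_s: 14.7
ee_pos: [0.5589, 0.2315, 0.013]
eef_rot: [-3.141, -0.001, -0.0]
force: [0.2, 0.1, 0.3]
grip_width: 0.0498
grip_force: 0.0
```

Emit:
jog_arm --pt "0 0 0 0 0 0 0.06" --pt "0 0 -0.02 0 0 0 0.06" --pt "0 0 -0.04 0 0 0 0.06" --pt "0 0 -0.05 0 0 0 0.06" --pt "0 0 -0.05 0 0 0 0.06"

```text
time_s: 15.2
ee_pos: [0.5582, 0.2313, 0.1743]
eef_rot: [3.141, 0.0, -0.0]
force: [1.5, 0.5, -0.2]
grip_width: 0.0497
grip_force: 0.0
```

Emit:
jog_arm --pt "0 0.045 0 0 0 0 0.06" --pt "0 0.045 0 0 0 0 0.06" --pt "0 0.045 0 0 0 0 0.06" --pt "0 0.045 0 0 0 0 0.06" --pt "0 0 0 0 0 0 0.06"

```text
time_s: 15.7
ee_pos: [0.5585, 0.0472, 0.1728]
eef_rot: [3.141, -0.0, -0.005]
force: [0.5, 0.4, -0.2]
grip_width: 0.05
grip_force: 0.0
```

Run:
```python
from h import *
snap('top','t7')
```

```text
(no output)
```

View pics/t7.png

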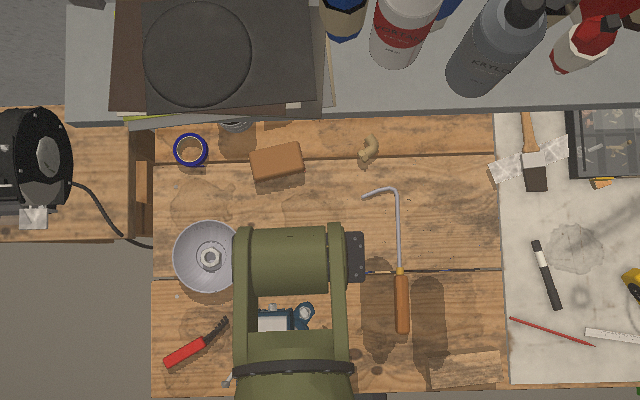

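The nut is in the dish at (210,257), the hook lies flat with its handle at (402,303), and the elbow is unmoved at (368,147).

```bash
python3 -c "
from station import ctrl
print(ctrl.hand_in())"
```

```text
the job is handed in; nothing more can be done
None
```

I dragged the nut out with the hook, laid the hook flat on the bench, put the nut in the parts dish and left the elbow where it was. I handed the job in at about 16 s; the hand-in returned no verdict.

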